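Present the glass-filled lens cell to the probe

TASK

Of the three lens cells standing on the gridded mat, first pick out the one that is too short and stand it upright in the teal reject tray. Then lift the two full-height cells in turn, one at a time, to feel which is heavier (the heavier has its glass fitted), leave the lighter one standing upright on the mat, and finish while still holding the heavier one upright and still in the gripper in front of the probe's glowing orange nose: centred on the nose in height and sideways, with a gap of about 25 mm. Do not touch the probe with anything, do not knock over any cell, and leave the apples and the white tile where they are.

Things in the scene. Friction and masses are not known exactly. Their poses are not given: they have to be found in the camera images.
- cell_a: Full-height lens cell: upright closed cylinder, blue-grey, two bright bands, blue glass top; 36 mm diameter, 60 mm tall, plain rigid sides. Origin: centre of its underside, z up its axis. Looks just like the other full-height cell, but the masses differ by at least 100 g (each is 100 to 500 g; the insert inside has 1 to 2 mm of play); which is heavier changes. Stands on the mat.
- cell_b: Full-height lens cell: upright closed cylinder, blue-grey, two bright bands, blue glass top; 36 mm diameter, 60 mm tall, plain rigid sides. Origin: centre of its underside, z up its axis. Looks just like the other full-height cell, but the masses differ by at least 100 g (each is 100 to 500 g; the insert inside has 1 to 2 mm of play); which is heavier changes. Stands on the mat.
- cell_a_mid (a point): Point at the middle of cell_a: on its axis, 30 mm above its underside.
- cell_b_mid (a point): Point at the middle of cell_b: on its axis, 30 mm above its underside.
- short_cell: The short lens cell, to be rejected: same make, colours and 36 mm diameter as the others but only 36 mm tall. Origin: centre of its underside, z up its axis. 120 to 180 g. Stands on the mat.
- tray: Teal open reject tray, fixed to the mat: 150 x 150 mm outside, 30 mm high, walls and floor 5 mm thick (inside 140 x 140 mm, inner floor 5 mm above the mat). Origin: centre of its underside; x and y along its sides.
- probe: Grey and black probe stand, fixed: foot 110 x 120 x 25 mm, column 36 mm square to 220 mm above the mat, carrying a 60 x 55 x 55 mm clamp and the finned probe, a level cylinder 36 mm in diameter, axis 130 mm above the mat, ending in an orange nose 130 mm from the column axis. Origin: on the mat under the column axis; the probe points along its -x, roughly at the robot.
- probe_nose (a point): Centre of the flat front face of the probe's orange nose, 130 mm above the mat. Its -x axis points straight out of the nose, level; y sideways, z up. A 36 mm cell held with a 25 mm gap has its axis 43 mm out along -x, and its middle at the nose's height.
- apple_red: Red apple, bystander: 74 mm diameter, 64 mm tall without its stalk. Origin: centre of its underside.
- apple_yellow: Yellow apple, bystander: 74 mm diameter, 64 mm tall without its stalk. Origin: centre of its underside.
- mat: Black gridded mat, fixed on the bench, 520 x 860 mm and 3 mm thick: everything listed stands on it, on its top face at z = 0.003 m. Origin: centre of its underside.
- white_tile: White ceramic reference tile, bystander: 50 x 50 x 12 mm, lying flat. Origin: centre of its underside.
Mind the look-alikes: they are no part of the job. Several things have the shape of the tray; the one meant has the colours described above.

How it is judged:
By the outcome, as a careful person would: the job done as asked, in the order asked, and still so for the second after the job is handed in, while the arm keeps its last pose, push and grip.
It also fails if it takes over 72 s, if anything falls off the work surface, if the arm or the gripper's body presses on something with over 40 N, if the wrist force passes 120 N, or if a joint passes its speed limit or range.

ROBOT

A 6-joint arm with a two-finger parallel gripper is mounted at the origin on the work surface. World frame = base frame: x ahead of the robot, y to its left, z up, the work surface at z = 0. Lengths are in mm, angles in rad, forces in N, time in s.
With the tool pointing down it reaches from about 425 to 950 mm from the base axis. Payload 3.5 kg.
Tool frame: the origin (TCP) lies on the centre line of the jaws, within the pads' length; the fingertips stand 17 mm ahead of it and the grasp point (between the pads) lies 2 mm behind it; z points along the fingers, y is the line along which they close (so a half turn about z gives the same grasp; the last joint's range is limited). The gripper opens to 85 mm and grips with 20 to 120 N. Pads are 22 mm wide; open, the fingers measure 114 mm over their backs; the gripper's body (76 mm by 85 mm) begins 54 mm behind the grasp point. The pads swing forward as they close: fully open they stand 13 mm farther back than shut.
Start: joints at [1.039, 0.286, 1.577, -0, 1.279, -0.15], TCP at [251.462, 626.397, 248.325] pointing down, gripper open.
Joint ranges: [-2.77, 2.77], [-0.9, 2.22], [0.21, 2.48], [-1.53, 4.67], [0.24, 2.81], [-2.84, 2.84]. Speed limits (rad/s): [2.79, 2.79, 3.14, 3.14, 3.14, 3.14].

INTERFACE

Orientations are given as a rotation vector (axis times angle).
In Python, from cell import bot, optics gives the robot as it stands.
- The arm moves only by the tool carry_out, never from a script. Its argument "plan" is a list of rows, each a list of 7 numbers: the shift along the tool's x, y, z in m, then the turn, a rotation vector about the tool's x, y, z in rad, then the opening in per cent of the stroke, from 0 (shut) to 100 (fully open). A call has 1 to 20 rows; each row shifts and turns the commanded pose from where the row before left it, along the tool's axes as they then stand; what a row does not reach is not made up. A row lasts 1/10 s, in which the tool goes at most 50 mm and 8.59 degrees, less where a joint would pass 70% of its speed; a pose out of reach is approached as far as the arm can. A call is refused whole if a number of a shift passes 0.05 or a number of a turn 0.15, either way. A call with a gripper value outside its range is refused whole. The fingers move at their own pace and stop on an object; "grip_force" is the grip in N (left out, the last holds). Time passes only in rows, so rows that do not move let the fingers close. It gives the time, the measured TCP pose, the force, the opening and the grip force at its end, in the units of the state.
- bot.state(): the state, without advancing time (a new reading comes with each control period).
- optics.camera(name): name is "scene" or "top"; returns a dict with "frame" (420x560x3 uint8, blue, green, red), "fx", "fy", "cx", "cy" (pixels), "world_from_camera" (4x4, takes a point from camera to world coordinates). Camera axes: x right, y up, looking along -z (the intrinsics and any distortion apply to the point x, -y, -z); pixel columns grow to the right and rows downward; lengths in mm; the calibration is good to about 2 mm. A picture is of the moment at which its call begins. There is no depth.
- bot.close_job(): hands the job in; it is judged then, once.
The state is a dict: "clock": time; "qpos": joint angles; "joint_vel": joint speeds; "joint_efforts": joint torques, N m; "ee_pos": TCP position; "eef_rot": TCP orientation; "force": force on the tool from outside, world axes, zero at the start; "torque": the same for the moment, N m; "gripper_width": finger opening in mm; "grasp_force": force on a finger pad.
Only numpy, scipy, OpenCV 4.12 (cv2) and the standard library are available. Lean on these libraries where they do the work, as an engineer would, in place of code of your own. Each camera call takes 0.05 s, during which the arm holds its last target. There are 200 camera calls.

## Working session

There is one attempt and no reset: what is moved stays moved. The work goes in short steps, Python scripts to look and compute and a tool call to move; the robot and the scene stay as the last step left them, time stands still between calls to the robot, and variables do not carry over. Pictures are saved under pics/ and viewed, at most 10 in all, crops included, and the job is handed in when it is done.

Besides the shell and the picture viewer there is one more tool, called after ">>>" as name(argument=value, ...), one argument or row to a line, values as JSON. carry_out: Moves the arm, as the interface text tells. Its arguments: {"type":"object","properties":{"plan":{"type":"array"},"grip_force":{"type":"number"}},"required":["plan"]}

```bash
ls; mkdir -p pics; python3 - <<'E'
from cell import bot, optics
import cv2
for n in("scene","top"):
    c=optics.camera(n); cv2.imwrite(f"pics/{n}0.png",c["frame"]); print({k:v for k,v in c.items() if k!="frame"})
print(bot.state())
E
```

```text
pics
{'fx': 418.3627355854106, 'fy': 418.3627355854106, 'cx': 272.8692243808417, 'cy': 204.65528959968134, 'world_from_camera': array([[ 5.74638755e-01, -5.63183193e-01,  5.93813937e-01,
         1.05935004e+03],
       [ 8.18364825e-01,  3.88033502e-01, -4.23920999e-01,
        -4.41539873e+02],
       [ 8.32548040e-03,  7.29557874e-01,  6.83868404e-01,
         8.06272835e+02],
       [ 0.00000000e+00,  0.00000000e+00,  0.00000000e+00,
         1.00000000e+00]])}
{'fx': 460.5087381557363, 'fy': 460.5087381557363, 'cx': 280.1516283745191, 'cy': 208.38048158121177, 'world_from_camera': array([[-1.23621856e-02,  9.94556651e-01, -1.03461316e-01,
         3.51118321e+02],
       [-9.99779023e-01, -1.40534139e-02, -1.56334996e-02,
        -2.92796497e+00],
       [-1.70023857e-02,  1.03245189e-01,  9.94510608e-01,
         1.32777355e+03],
       [ 0.00000000e+00,  0.00000000e+00,  0.00000000e+00,
         1.00000000e+00]])}
{'clock': 0.1, 'qpos': array([ 1.03895112e+00,  2.87104863e-01,  1.57801874e+00,  2.47515923e-05,
        1.27862010e+00, -1.49998976e-01]), 'joint_vel': array([ 2.98834607e-03, -2.12413947e-03, -4.45554412e-03, -6.47670815e-04,
       -2.19461024e-04, -1.25128773e-05]), 'joint_efforts': array([ 5.51605626e-04, -4.07291722e+01, -2.93701154e+01, -1.58221560e-04,
        3.39914419e-03,  7.49739204e-07]), 'ee_pos': array([251.20966965, 625.91387336, 247.07336152]), 'eef_rot': array([-0.59603534, -3.0837765 ,  0.0031712 ]), 'force': array([-0.14720113,  0.13185175, -0.6659044 ]), 'torque': array([ 0.01806863, -0.01520037, -0.03143689]), 'grasp_force': 0.0, 'gripper_width': 85.29925001995561}
```

View pics/scene0.png

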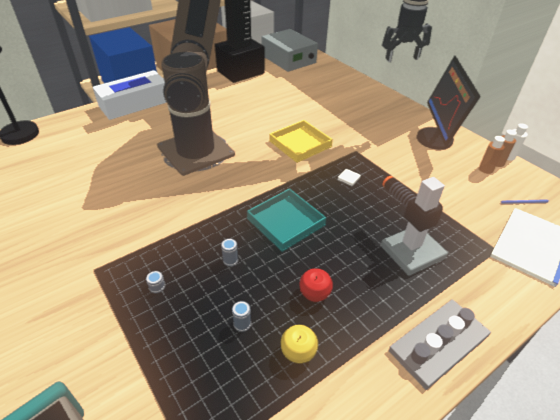

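View pics/top0.png

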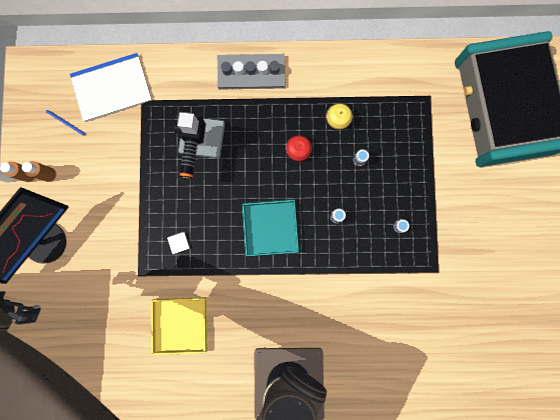

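Lens cells (scene / top): short candidate (155,282)/(402,226), tall (230,251)/(339,215), tall (241,316)/(362,156). The teal tray is at (287,218)/(271,228); the look-alikes are the yellow tray (300,140)/(180,325) and the teal-edged case at the top right. The probe nose is at (388,182)/(186,175). Next I check this in one close crop.

```bash
python3 - <<'E'
import cv2, numpy as np
S=cv2.imread("pics/scene0.png");T=cv2.imread("pics/top0.png")
def t(I,cx,cy,w=25,h=37,k=8):
    x0,y0=cx-w//2,cy-h//2
    a=cv2.resize(I[y0:y0+h,x0:x0+w],None,fx=k,fy=k,interpolation=cv2.INTER_NEAREST)
    for i in range(w):
        if (x0+i)%5==0:
            cv2.line(a,(i*k+k//2,0),(i*k+k//2,6),(0,255,255),1)
            if (x0+i)%10==0: cv2.putText(a,str(x0+i),(i*k-8,18),0,.38,(0,255,255),1)
    for j in range(h):
        if (y0+j)%5==0:
            cv2.line(a,(0,j*k+k//2),(6,j*k+k//2),(0,255,0),1)
            if (y0+j)%10==0: cv2.putText(a,str(y0+j),(8,j*k+8),0,.38,(0,255,0),1)
    a[:,-1]=255;a[-1]=255
    return a
r1=np.hstack([t(S,155,282),t(S,230,251),t(S,241,316),t(S,390,184)])
r2=np.hstack([t(T,402,226),t(T,339,215),t(T,362,156),t(T,186,172)])
cv2.imwrite("pics/crop.png",np.vstack([r1,r2])); print(np.vstack([r1,r2]).shape)
E
```

```text
(592, 800, 3)
```

View pics/crop.png

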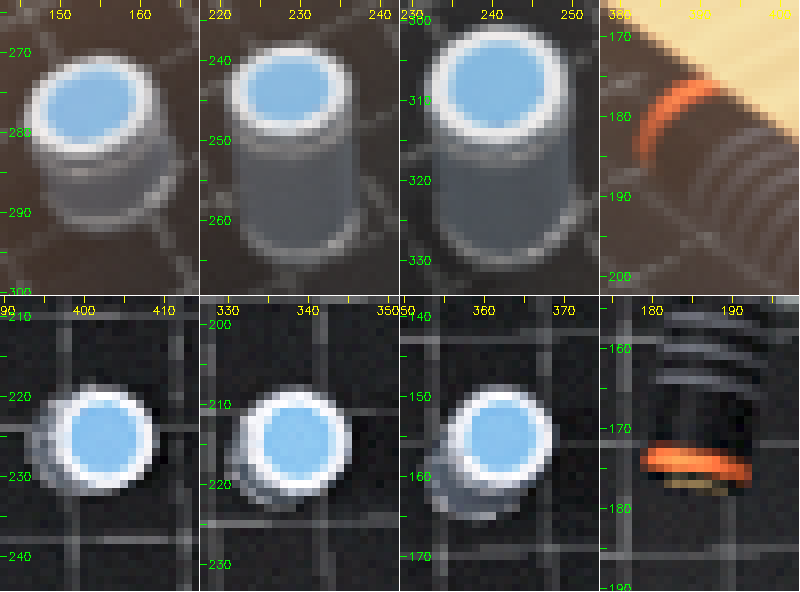

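The crop settles it: the cell at scene (155,282)/top (402,226) is clearly short, and the other two are tall. Next I locate the cells, and take a closer view of the probe.

```bash
cat > h.py <<'E'
import numpy as np, cv2, pickle
try: C=pickle.load(open('cams.pkl','rb'))
except Exception: C={}
def ray(c,u,v):
    M=c["world_from_camera"]; d=M[:3,:3]@np.array([(u-c["cx"])/c["fx"],-(v-c["cy"])/c["fy"],-1]); return M[:3,3],d
def atz(c,u,v,z):
    o,d=ray(c,u,v); return (o+d*(z-o[2])/d[2])[:2]
def proj(c,P):
    P=np.atleast_2d(P); M=c["world_from_camera"]; q=(P-M[:3,3])@M[:3,:3]
    return np.c_[c["cx"]-c["fx"]*q[:,0]/q[:,2], c["cy"]+c["fy"]*q[:,1]/q[:,2]]
def glass(img,u,v,r=12):
    s=img[v-r:v+r+1,u-r:u+r+1].astype(int); m=(s[...,0]-s[...,2]>45).astype(np.uint8)
    y,x=np.nonzero(m); return u-r+x.mean(),v-r+y.mean(),len(x)
E
python3 - <<'E'
from cell import bot, optics
import pickle,cv2,numpy as np
C={n:optics.camera(n) for n in("scene","top")}
pickle.dump(C,open('cams.pkl','wb'))
from h import *
for nm,s,t,z in(("short",(153,277),(402,225),39),("t1",(229,244),(339,215),63),("t2",(241,308),(362,155),63)):
    a=glass(C["scene"]["frame"],*s);b=glass(C["top"]["frame"],*t)
    print(nm,a,b,atz(C["scene"],*a[:2],z).round(1),atz(C["top"],*b[:2],z).round(1))
for nm,s,t,z in(("tray",(287,218),(271,228),33),("tile",(349,177),(178,243),15),("red",(316,285),(299,148),45),("yel",(299,344),(339,116),45)):
    print(nm,atz(C["scene"],*s,z).round(),atz(C["top"],*t,z).round())
def t(I,x0,y0,w,h,k):
    a=cv2.resize(I[y0:y0+h,x0:x0+w],None,fx=k,fy=k,interpolation=cv2.INTER_CUBIC)
    for i in range(0,w):
        if (x0+i)%10==0: cv2.line(a,(i*k+k//2,0),(i*k+k//2,6),(0,255,255),1);cv2.putText(a,str(x0+i),(i*k-8,18),0,.38,(0,255,255),1)
    for j in range(0,h):
        if (y0+j)%10==0: cv2.line(a,(0,j*k+k//2),(6,j*k+k//2),(0,255,0),1);cv2.putText(a,str(y0+j),(8,j*k+8),0,.38,(0,255,0),1)
    return a
cv2.imwrite("pics/probe.png",np.hstack([t(C["scene"]["frame"],376,168,76,110,5),t(C["top"]["frame"],168,100,70,110,5)]))
E
```

```text
short (np.float64(153.86301369863014), np.float64(276.75342465753425), 73) (np.float64(402.56451612903226), np.float64(225.2258064516129), 62) [ 435.5 -324.1] [ 433.1 -323.7]
t1 (np.float64(228.6875), np.float64(243.671875), 64) (np.float64(338.8333333333333), np.float64(214.8181818181818), 66) [ 465. -144.] [ 462.6 -144.3]
t2 (np.float64(240.66), np.float64(308.12), 100) (np.float64(362.234375), np.float64(155.09375), 64) [ 630.7 -213.9] [ 628.7 -213.6]
tray [451.  39.] [431.  44.]
tile [402. 305.] [392. 311.]
red [665. -40.] [656. -38.]
yel [ 755. -157.] [ 747. -154.]
```

View pics/probe.png

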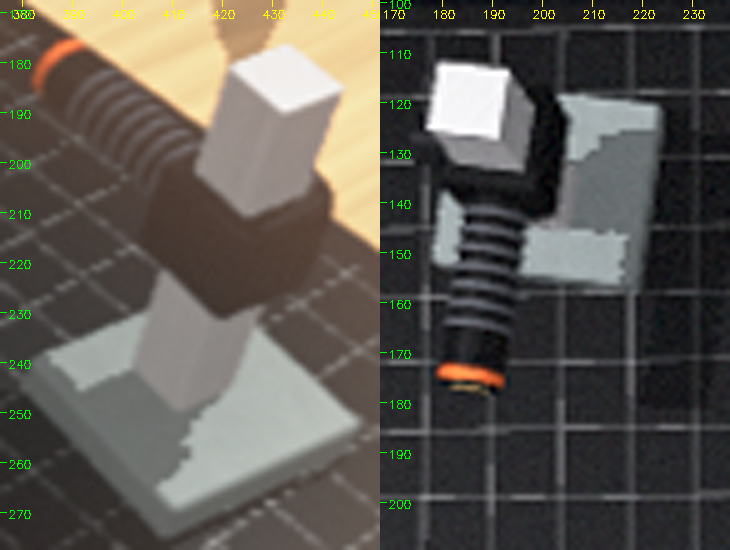

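```bash
python3 - <<'E'
from h import *
from scipy.optimize import least_squares
h=18
top=[((178.9,112.1),0),((193.7,113.5),1),((223.9,120.7),2),((178.1,152.5),3),((179.4,175.3),4),((192,176.9),5)]
col={'top':[]}
# local candidates
L={'cBR':(h,-h,220),'cBL':(h,h,220),'cFR':(-h,-h,220),'cFL':(-h,h,220),'n+':(-130,18,130),'n-':(-130,-18,130),'ntop':(-130,0,148)}
obs={'top':[('cBL',178.9,112.1),('cBR',193.7,113.5),('n+',179.4,175.5),('n-',192.1,177.2)],
'scene':[('cFL',421.5,181.1),('cBL',433.1,176.1) ,('cBR',444.1,185.5),('cFR',433.1,189.9),('n+',382.3,184.5)]}
def W(p,k):
    c,s=np.cos(p[2]),np.sin(p[2]); x,y,z=L[k]; return [p[0]+c*x-s*y,p[1]+s*x+c*y,z+3]
for cams in(['top'],['scene'],['top','scene']):
    f=lambda p:np.concatenate([(proj(C[n],W(p,k))[0]-(u,v)) for n in cams for k,u,v in obs[n]])
    r=least_squares(f,[600,200,0],loss='soft_l1'); p=r.x; c,s=np.cos(p[2]),np.sin(p[2])
    print(cams,p.round(3),'nose',(p[0]-130*c,p[1]-130*s),f(p).reshape(-1,2).round(1).tolist())
    for n in C: # predicted foot corners
        print(n,proj(C[n],[[p[0]+c*x-s*y,p[1]+s*x+c*y,28] for x,y in((55,60),(55,-60),(-55,-60),(-55,60))]).round(1).tolist())
E
```

```text
['top'] [ 690.848  246.068 -157.218] nose (np.float64(562.0831586521092), np.float64(263.9466721340225)) [[0.3, -0.8], [-0.2, -0.5], [-0.5, 0.7], [0.3, 0.6]]
scene [[445.1, 248.9], [406.9, 266.3], [378.1, 235.6], [414.8, 220.4]]
top [[182.6, 118.3], [223.4, 123.2], [218.1, 160.2], [177.0, 155.2]]
['scene'] [693.473 246.967 -99.106] nose (np.float64(674.5414436087567), np.float64(118.35284387215654)) [[-0.2, -0.8], [0.8, -0.4], [1.5, -0.4], [-0.3, 0.1], [-9.8, 40.7]]
scene [[413.3, 220.3], [446.2, 251.7], [410.8, 267.6], [379.5, 233.9]]
top [[178.0, 156.1], [184.4, 115.9], [221.7, 120.6], [215.7, 160.9]]
['top', 'scene'] [ 690.607  246.363 -150.901] nose (np.float64(561.3230048945472), np.float64(259.9914070955216)) [[-0.1, -0.5], [-0.5, -0.6], [1.0, 1.2], [1.8, 0.7], [10.7, -6.1], [11.2, 8.1], [-12.1, 4.0], [-13.0, -9.9], [8.2, -6.4]]
scene [[445.1, 248.0], [408.1, 266.5], [378.0, 236.3], [413.8, 220.1]]
top [[181.8, 119.0], [222.7, 122.5], [218.7, 159.7], [177.4, 156.0]]
```

```bash
python3 - <<'E'
from h import *
from scipy.optimize import least_squares
h=18
L={'cBR':(h,-h,220),'cBL':(h,h,220),'cFR':(-h,-h,220),'cFL':(-h,h,220),'n+':(-130,18,130),'n-':(-130,-18,130),
'fBL':(55,60,25),'fBR':(55,-60,25),'fFR':(-55,-60,25),'fFL':(-55,60,25)}
obs={'top':[('cBL',178.9,112.1),('cBR',193.7,113.5),('n+',179.4,175.5),('n-',192.1,177.2),('fBR',223.9,120.7)],
'scene':[('cFR',421.5,181.1),('cFL',433.1,176.1) ,('cBL',444.1,185.5),('cBR',433.1,189.9),('fBR',409.9,269.5),('fBL',447.5,252.1),('fFR',384.5,238.5)]}
def W(p,k):
    c,s=np.cos(p[2]),np.sin(p[2]); x,y,z=L[k]; return [p[0]+c*x-s*y,p[1]+s*x+c*y,z+3]
I=[]
for cams in(['top'],['scene'],['top','scene']):
    f=lambda p:np.concatenate([(proj(C[n],W(p,k))[0]-(u,v)) for n in cams for k,u,v in obs[n]])
    r=least_squares(f,[690,246,-.14],loss='soft_l1'); p=r.x; c,s=np.cos(p[2]),np.sin(p[2])
    print(cams,p.round(3),'nose',(p[0]-130*c,p[1]-130*s),f(p).reshape(-1,2).round(1).tolist())
# overlay using joint fit
P=lambda x,y,z:[p[0]+c*x-s*y,p[1]+s*x+c*y,z+3]
t=np.linspace(0,6.28,80)
for n,(x0,y0) in(("scene",(370,160)),("top",(160,110))):
    k=6;a=cv2.resize(C[n]["frame"][y0:y0+90,x0:x0+66],None,fx=k,fy=k,interpolation=cv2.INTER_NEAREST)
    for X in(-130,-126):
        q=(proj(C[n],[P(X,18*np.cos(i),130+18*np.sin(i)) for i in t])-(x0,y0)+.5)*k
        cv2.polylines(a,[q.astype(int)],True,(0,255,0),1)
    I.append(a)
cv2.imwrite("pics/ov.png",np.hstack(I))
E
```

```text
['top'] [ 6.91728e+02  2.45903e+02 -1.35000e-01] nose (np.float64(562.9175879256804), np.float64(263.44682251255665)) [[0.3, -1.1], [-0.1, -0.9], [-0.3, 0.4], [0.5, 0.3], [-0.5, 2.1]]
['scene'] [ 6.96129e+02  2.44532e+02 -1.00000e-01] nose (np.float64(566.7771224336133), np.float64(257.4923374321839)) [[-0.0, 0.5], [0.5, 0.5], [1.8, 0.4], [0.5, 1.3], [-0.3, -1.1], [-1.1, -2.5], [-5.4, -0.5]]
['top', 'scene'] [ 6.94629e+02  2.45992e+02 -1.25000e-01] nose (np.float64(565.6408221564974), np.float64(262.1762146246617)) [[0.2, -2.2], [-0.2, -2.1], [0.2, -0.6], [1.0, -0.8], [-0.7, 0.9], [-0.1, -0.3], [0.7, -0.1], [1.6, -0.1], [0.1, 0.6], [-1.3, -2.0], [-1.1, -2.5], [-5.4, -1.7]]
```

View pics/ov.png

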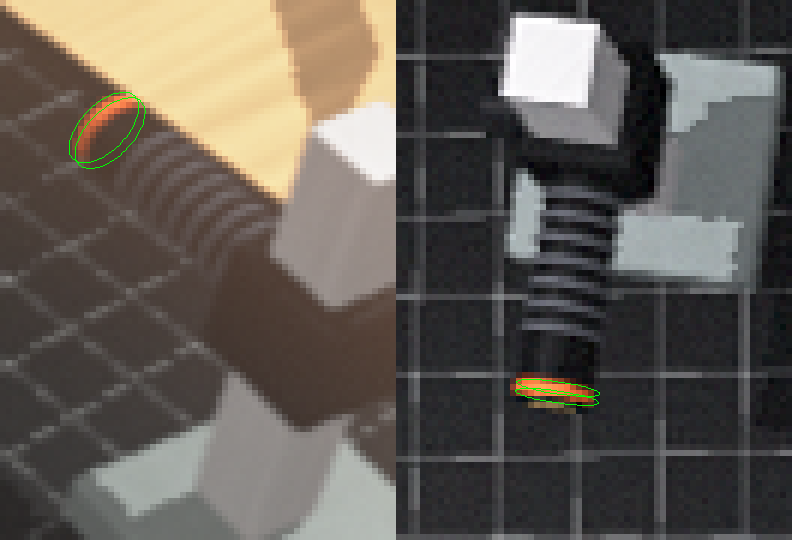

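The overlay puts the nose at about (565,263,133) with probe yaw -0.13, good to about 2 mm; I'll refine it visually once the cell is held next to it. Now I move to the short cell.

>>> carry_out(
  plan=[
    [0, 0, -0.02, 0, 0, -0.128, 100],
    [0, 0, -0.02, 0, 0, -0.128, 100],
    [0, 0, -0.02, 0, 0, -0.127, 100],
    [-0.033, -0.03, 0, 0, 0, 0, 100],
    [-0.033, -0.03, 0, 0, 0, 0, 100],
    [-0.033, -0.03, 0, 0, 0, 0, 100],
    [-0.033, -0.03, 0, 0, 0, 0, 100],
    [-0.033, -0.03, 0, 0, 0, 0, 100],
    [-0.033, -0.03, 0, 0, 0, 0, 100],
    [0, -0.045, 0, 0, 0, 0, 100],
    [0, -0.045, 0, 0, 0, 0, 100],
    [0, -0.045, 0, 0, 0, 0, 100],
    [0, -0.045, 0, 0, 0, 0, 100],
    [0, -0.045, 0, 0, 0, 0, 100],
    [0, -0.045, 0, 0, 0, 0, 100],
    [0, -0.045, 0, 0, 0, 0, 100],
    [0, -0.045, 0, 0, 0, 0, 100],
    [0, -0.045, 0, 0, 0, 0, 100],
    [0, -0.045, 0, 0, 0, 0, 100],
    [0, -0.045, 0, 0, 0, 0, 100],
  ],
)

```text
clock: 2.2
ee_pos: [449.8, -50.0, 308.4]
eef_rot: [-0.002, 3.141, -0.0]
force: [0.7, 0.7, -0.5]
gripper_width: 85.3
grasp_force: 0.0
```

>>> carry_out(
  plan=[
    [0.003, -0.045, 0, 0, 0, 0, 100],
    [0.003, -0.045, 0, 0, 0, 0, 100],
    [0.003, -0.045, 0, 0, 0, 0, 100],
    [0.003, -0.045, 0, 0, 0, 0, 100],
    [0.003, -0.045, 0, 0, 0, 0, 100],
    [0, -0.045, 0, 0, 0, 0, 100],
    [0, -0.004, 0, 0, 0, 0, 100],
    [0, 0, 0.04, 0, 0, 0, 100],
    [0, 0, 0.04, 0, 0, 0, 100],
    [0, 0, 0.04, 0, 0, 0, 100],
    [0, 0, 0.04, 0, 0, 0, 100],
    [0, 0, 0.04, 0, 0, 0, 100],
    [0, 0, 0.02, 0, 0, 0, 100],
    [0, 0, 0, 0, 0, 0, 100],
    [0, 0, 0, 0, 0, 0, 100],
  ],
)

```text
clock: 3.7
ee_pos: [435.9, -322.1, 88.8]
eef_rot: [-0.003, 3.141, 0.0]
force: [1.3, 0.4, 1.1]
gripper_width: 85.3
grasp_force: 0.0
```

```bash
python3 - <<'E'
from cell import bot, optics
import cv2,numpy as np
s=bot.state(); print(s['ee_pos'],s['eef_rot'])
t=optics.camera("top")["frame"]; q=optics.camera("scene")["frame"]
cv2.imwrite("pics/p1.png",np.hstack([cv2.resize(q[220:330,110:210],None,fx=4,fy=4),cv2.resize(t[170:280,350:450],None,fx=4,fy=4)]))
E
```

```text
[ 435.92069476 -322.05800252   88.78111675] [-2.65112667e-03  3.14149534e+00  1.92619032e-04]
```

View pics/p1.png

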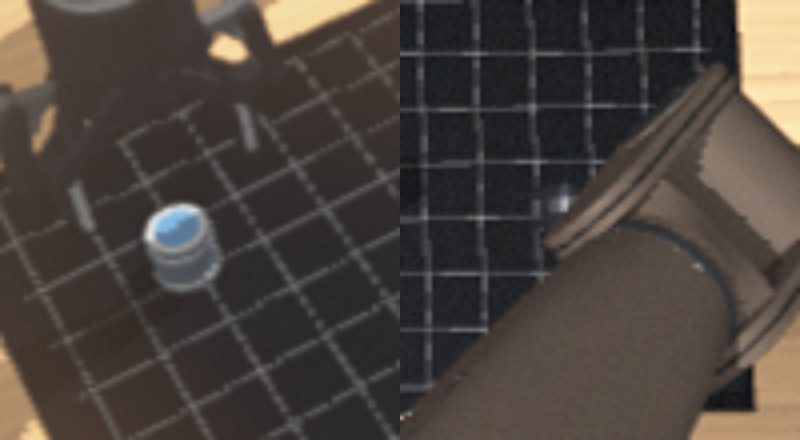

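The cell stands between the two pads, so I descend and grip.

>>> carry_out(
  plan=[
    [0.0015, -0.002, 0.02, 0, 0, 0, 100],
    [0, 0, 0.02, 0, 0, 0, 100],
    [0, 0, 0.015, 0, 0, 0, 100],
    [0, 0, 0.009, 0, 0, 0, 100],
    [0, 0, 0, 0, 0, 0, 100],
    [0, 0, 0, 0, 0, 0, 0],
    [0, 0, 0, 0, 0, 0, 0],
    [0, 0, 0, 0, 0, 0, 0],
    [0, 0, 0, 0, 0, 0, 0],
    [0, 0, 0, 0, 0, 0, 0],
    [0, 0, 0, 0, 0, 0, 0],
    [0, 0, 0, 0, 0, 0, 0],
  ],
  grip_force=40,
)

```text
clock: 5.0
ee_pos: [434.6, -324.9, 25.3]
eef_rot: [-0.002, 3.141, -0.002]
force: [-0.3, 0.9, 4.6]
gripper_width: 34.7
grasp_force: 40.3
```

>>> carry_out(
  plan=[
    [0, 0, -0.015, 0, 0, 0, 0],
    [0, 0, -0.03, 0, 0, 0, 0],
    [0, 0, -0.04, 0, 0, 0, 0],
    [0, 0, -0.04, 0, 0, 0, 0],
    [0, 0, 0, 0, 0, 0, 0],
    [-0.002, 0.02, 0, 0, 0, 0, 0],
    [-0.002, 0.035, 0, 0, 0, 0, 0],
    [-0.002, 0.035, 0, 0, 0, 0, 0],
    [-0.002, 0.035, 0, 0, 0, 0, 0],
    [-0.002, 0.035, 0, 0, 0, 0, 0],
    [-0.002, 0.035, 0, 0, 0, 0, 0],
    [-0.002, 0.035, 0, 0, 0, 0, 0],
    [-0.002, 0.035, 0, 0, 0, 0, 0],
    [-0.002, 0.035, 0, 0, 0, 0, 0],
    [-0.002, 0.035, 0, 0, 0, 0, 0],
    [0, 0.02, 0, 0, 0, 0, 0],
    [0, 0.015, 0, 0, 0, 0, 0],
    [0, 0, 0, 0, 0, 0, 0],
  ],
)

```text
clock: 6.8
ee_pos: [451.2, 47.9, 147.0]
eef_rot: [0.007, -3.137, -0.002]
force: [0.3, -0.3, -0.5]
gripper_width: 35.0
grasp_force: 40.3
```

```bash
python3 - <<'E'
from cell import bot, optics
import cv2,numpy as np
s=bot.state(); print(s['ee_pos'],s['eef_rot'],s['force'],s['gripper_width'])
q=optics.camera("scene")["frame"]
cv2.imwrite("pics/p2.png",cv2.resize(q[90:290,190:390],None,fx=3,fy=3))
E
```

```text
[451.20186352  47.94699997 147.03343232] [ 7.00498534e-03 -3.13658729e+00 -1.70120455e-03] [ 0.28441632 -0.29220552 -0.54035845] 34.95216767934203
```

View pics/p2.png

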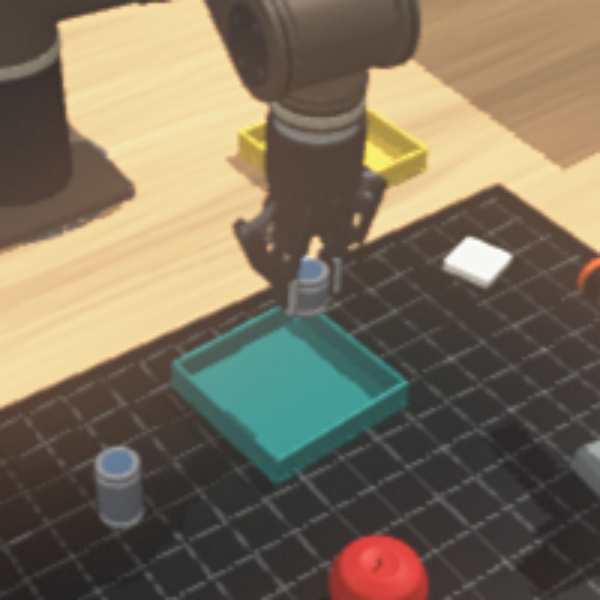

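The short cell is held upright over the teal tray (rim corners at scene (247,213) and (326,218)). I lower it in.

>>> carry_out(
  plan=[
    [0, 0.003, 0.03, 0, 0, 0, 0],
    [0, 0, 0.03, 0, 0, 0, 0],
    [0, 0, 0.025, 0, 0, 0, 0],
    [0, 0, 0.015, 0, 0, 0, 0],
    [0, 0, 0.008, 0, 0, 0, 0],
    [0, 0, 0.004, 0, 0, 0, 0],
    [0, 0, 0.002, 0, 0, 0, 0],
    [0, 0, 0, 0, 0, 0, 0],
    [0, 0, 0, 0, 0, 0, 0],
  ],
)

```text
clock: 7.75
ee_pos: [454.3, 48.5, 36.1]
eef_rot: [-0.002, 3.14, -0.0]
force: [-0.2, 0.4, -0.8]
gripper_width: 34.9
grasp_force: 40.3
```

>>> carry_out(
  plan=[
    [0, 0, 0.002, 0, 0, 0, 0],
    [0, 0, 0.002, 0, 0, 0, 0],
    [0, 0, 0.001, 0, 0, 0, 0],
    [0, 0, 0, 0, 0, 0, 0],
    [0, 0, 0, 0, 0, 0, 0],
  ],
)

```text
clock: 8.25
ee_pos: [453.7, 48.6, 30.3]
eef_rot: [0.002, -3.142, -0.0]
force: [-0.1, -0.3, -1.1]
gripper_width: 35.0
grasp_force: 40.5
```

>>> carry_out(
  plan=[
    [0, 0, 0.001, 0, 0, 0, 0],
    [0, 0, 0, 0, 0, 0, 0],
    [0, 0, 0, 0, 0, 0, 0],
  ],
)

```text
clock: 8.55
ee_pos: [453.7, 48.7, 30.3]
eef_rot: [0.002, -3.141, 0.0]
force: [-3.3, 0.1, 6.4]
gripper_width: 34.8
grasp_force: 41.2
```

Contact is felt (6 N), so I release, rise and move over tall cell 1.

>>> carry_out(
  plan=[
    [0, 0, 0, 0, 0, 0, 50],
    [0, 0, 0, 0, 0, 0, 76],
    [0, 0, 0, 0, 0, 0, 76],
    [0, 0, 0, 0, 0, 0, 76],
    [0, 0, -0.01, 0, 0, 0, 76],
    [0, 0, -0.03, 0, 0, 0, 76],
    [0, 0, -0.04, 0, 0, 0, 76],
    [0, 0, -0.04, 0, 0, 0, 76],
    [0, 0, -0.03, 0, 0, 0, 100],
    [-0.002, -0.03, 0, 0, 0, 0, 100],
    [-0.002, -0.04, 0, 0, 0, 0, 100],
    [-0.002, -0.04, 0, 0, 0, 0, 100],
    [-0.002, -0.04, 0, 0, 0, 0, 100],
    [-0.002, -0.03, 0, 0, 0, 0, 100],
    [0, -0.013, 0, 0, 0, 0, 100],
    [0, 0, 0, 0, 0, 0, 100],
    [0, 0, 0, 0, 0, 0, 100],
  ],
)

```text
clock: 10.25
ee_pos: [463.7, -143.6, 179.3]
eef_rot: [0.002, -3.141, -0.001]
force: [-0.5, -0.8, 0.0]
gripper_width: 85.3
grasp_force: 0.0
```

```bash
python3 - <<'E'
from cell import bot, optics
import cv2,numpy as np
s=bot.state(); print(s['ee_pos'],s['eef_rot'],s['force'],s['gripper_width'])
q=optics.camera("scene")["frame"]
cv2.imwrite("pics/p3.png",cv2.resize(q[130:300,190:340],None,fx=3,fy=3))
E
```

```text
[ 463.66099507 -143.55163884  179.29725732] [ 1.80786335e-03 -3.14120214e+00 -1.31202004e-03] [-0.50187397 -0.7575814   0.03592678] 85.27609604809459
```

View pics/p3.png

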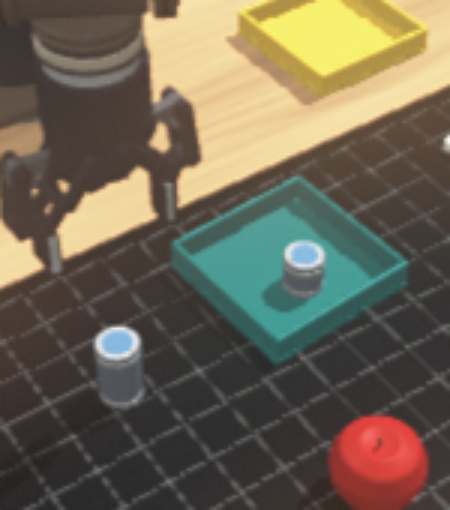

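The short cell stands upright in the teal tray (scene (291,218)), and tall cell 1 is straight below the gripper. I take a force tare here by averaging samples before descending.

```bash
cat > w.py <<'E'
from cell import bot, optics
import numpy as np
F=[];E=[]
for i in range(20):
    optics.camera("top"); s=bot.state(); F.append(np.r_[s['force'],s['torque']]); E.append(s['joint_efforts'][1:3])
print(np.mean(F,0).round(3),np.std(F,0).round(2),np.mean(E,0).round(3),np.std(E,0).round(3),s['ee_pos'].round(1),s['eef_rot'].round(3),s['gripper_width'],s['clock'])
E
python3 w.py
```

```text
[-0.146 -0.046  0.133  0.001 -0.006 -0.005] [0.55 0.58 0.32 0.03 0.02 0.03] [-24.591 -27.274] [0.034 0.033] [ 463.9 -144.4  179.3] [-2.000e-03  3.142e+00 -0.000e+00] 85.24769510854989 11.3
```

>>> carry_out(
  plan=[
    [0, 0, 0.03, 0, 0, 0, 100],
    [0, 0, 0.03, 0, 0, 0, 100],
    [0, 0, 0.03, 0, 0, 0, 100],
    [0, 0, 0.03, 0, 0, 0, 100],
    [0, 0, 0.015, 0, 0, 0, 100],
    [0, 0, 0.005, 0, 0, 0, 100],
    [0, 0, 0, 0, 0, 0, 100],
    [0, 0, 0, 0, 0, 0, 0],
    [0, 0, 0, 0, 0, 0, 0],
    [0, 0, 0, 0, 0, 0, 0],
    [0, 0, 0, 0, 0, 0, 0],
    [0, 0, 0, 0, 0, 0, 0],
    [0, 0, 0, 0, 0, 0, 0],
  ],
)

```text
clock: 12.6
ee_pos: [464.5, -144.6, 40.4]
eef_rot: [-0.002, 3.14, -0.001]
force: [-1.1, 1.4, 6.3]
gripper_width: 34.6
grasp_force: 39.9
```

>>> carry_out(
  plan=[
    [0, 0, -0.01, 0, 0, 0, 0],
    [0, 0, -0.03, 0, 0, 0, 0],
    [0, 0, -0.04, 0, 0, 0, 0],
    [0, 0, -0.04, 0, 0, 0, 0],
    [0, 0, -0.02, 0, 0, 0, 0],
    [0, 0, 0, 0, 0, 0, 0],
    [0, 0, 0, 0, 0, 0, 0],
    [0, 0, 0, 0, 0, 0, 0],
  ],
)

```text
clock: 13.4
ee_pos: [462.5, -143.6, 176.9]
eef_rot: [0.002, -3.138, -0.003]
force: [-0.8, 0.1, -2.3]
gripper_width: 34.2
grasp_force: 40.3
```

```bash
python3 w.py
```

```text
[ 3.900e-02 -1.020e-01 -1.732e+00 -1.000e-03 -3.000e-03 -2.000e-03] [0.49 0.56 0.43 0.03 0.03 0.02] [-25.403 -28.084] [0.138 0.097] [ 463.9 -144.3  179.4] [-2.000e-03  3.141e+00 -0.000e+00] 34.42464860758323 14.4
```

>>> carry_out(
  plan=[
    [0, 0, 0.03, 0, 0, 0, 0],
    [0, 0, 0.04, 0, 0, 0, 0],
    [0, 0, 0.035, 0, 0, 0, 0],
    [0, 0, 0.02, 0, 0, 0, 0],
    [0, 0, 0.009, 0, 0, 0, 0],
    [0, 0, 0.003, 0, 0, 0, 0],
    [0, 0, 0.001, 0, 0, 0, 0],
    [0, 0, 0, 0, 0, 0, 0],
    [0, 0, 0, 0, 0, 0, 0],
    [0, 0, 0, 0, 0, 0, 0],
  ],
)

```text
clock: 15.4
ee_pos: [464.5, -144.7, 42.3]
eef_rot: [-0.002, 3.14, -0.002]
force: [-0.7, 0.8, -1.7]
gripper_width: 35.0
grasp_force: 40.2
```

>>> carry_out(
  plan=[
    [0, 0, 0.001, 0, 0, 0, 0],
    [0, 0, 0.001, 0, 0, 0, 0],
    [0, 0, 0, 0, 0, 0, 0],
    [0, 0, 0, 0, 0, 0, 0],
  ],
)

```text
clock: 15.8
ee_pos: [464.3, -144.5, 40.4]
eef_rot: [-0.002, 3.141, -0.0]
force: [-1.5, 0.7, 4.4]
gripper_width: 34.6
grasp_force: 40.7
```

>>> carry_out(
  plan=[
    [0, 0, 0, 0, 0, 0, 50],
    [0, 0, 0, 0, 0, 0, 100],
    [0, 0, 0, 0, 0, 0, 100],
    [0, 0, 0, 0, 0, 0, 100],
    [0, 0, -0.01, 0, 0, 0, 100],
    [0, 0, -0.03, 0, 0, 0, 100],
    [0, 0, -0.04, 0, 0, 0, 100],
    [0, 0, -0.04, 0, 0, 0, 100],
    [0, 0, -0.02, 0, 0, 0, 100],
    [-0.03, -0.012, 0, 0, 0, 0, 100],
    [-0.04, -0.018, 0, 0, 0, 0, 100],
    [-0.04, -0.018, 0, 0, 0, 0, 100],
    [-0.035, -0.012, 0, 0, 0, 0, 100],
    [-0.02, -0.009, 0, 0, 0, 0, 100],
    [0, 0, 0, 0, 0, 0, 100],
    [0, 0, 0, 0, 0, 0, 100],
  ],
)

```text
clock: 17.4
ee_pos: [628.6, -212.9, 179.3]
eef_rot: [0.002, -3.141, -0.001]
force: [0.3, 0.8, -0.2]
gripper_width: 85.5
grasp_force: 0.0
```

```bash
python3 w.py
```

```text
[-0.114  0.091  0.136  0.001  0.004 -0.006] [0.5  0.48 0.39 0.03 0.02 0.03] [-40.484 -27.902] [0.144 0.123] [ 629.  -213.2  179.3] [ 2.000e-03 -3.142e+00 -0.000e+00] 85.41942490591698 18.4
```

>>> carry_out(
  plan=[
    [-0.001, 0, 0.03, 0, 0, 0, 100],
    [0, 0, 0.03, 0, 0, 0, 100],
    [0, 0, 0.03, 0, 0, 0, 100],
    [0, 0, 0.03, 0, 0, 0, 100],
    [0, 0, 0.015, 0, 0, 0, 100],
    [0, 0, 0.005, 0, 0, 0, 100],
    [0, 0, 0, 0, 0, 0, 100],
    [0, 0, 0, 0, 0, 0, 0],
    [0, 0, 0, 0, 0, 0, 0],
    [0, 0, 0, 0, 0, 0, 0],
    [0, 0, 0, 0, 0, 0, 0],
    [0, 0, 0, 0, 0, 0, 0],
    [0, 0, 0, 0, 0, 0, 0],
  ],
)

```text
clock: 19.7
ee_pos: [630.7, -213.7, 40.8]
eef_rot: [-0.002, 3.14, -0.002]
force: [-1.8, -0.1, 5.1]
gripper_width: 35.9
grasp_force: 40.0
```

>>> carry_out(
  plan=[
    [0, 0, -0.01, 0, 0, 0, 0],
    [0, 0, -0.03, 0, 0, 0, 0],
    [0, 0, -0.04, 0, 0, 0, 0],
    [0, 0, -0.04, 0, 0, 0, 0],
    [0, 0, -0.02, 0, 0, 0, 0],
    [0, 0, 0, 0, 0, 0, 0],
    [0, 0, 0, 0, 0, 0, 0],
    [0, 0, 0, 0, 0, 0, 0],
  ],
)

```text
clock: 20.5
ee_pos: [628.2, -212.2, 175.6]
eef_rot: [0.002, -3.136, -0.005]
force: [0.4, -0.6, -4.3]
gripper_width: 36.2
grasp_force: 41.0
```

```bash
python3 w.py
```

```text
[ 9.60e-02 -3.50e-02 -3.94e+00 -8.00e-03 -2.70e-02  2.00e-03] [0.38 0.51 0.48 0.04 0.03 0.03] [-43.319 -29.944] [0.222 0.139] [ 630.  -213.1  179.3] [-2.000e-03  3.142e+00 -0.000e+00] 35.850978547043724 21.5
```

Tare-corrected loads: cell 1 is about 1.9 N (190 g) and cell 2 about 4.1 N (415 g). Cell 2 is the heavier and is already in the gripper, so I carry it toward the probe while staying well clear.

>>> carry_out(
  plan=[
    [0.02, 0.01, 0, 0, 0, 0, 0],
    [0.035, 0.02, 0, 0, 0, 0, 0],
    [0.035, 0.02, 0, 0, 0, 0, 0],
    [0.03, 0.025, 0, 0, 0, 0, 0],
    [0.02, 0.03, 0, 0, 0, 0, 0],
    [0.01, 0.035, 0, 0, 0, 0, 0],
    [0, 0.035, 0, 0, 0, 0, 0],
    [0, 0.035, 0, 0, 0, 0, 0],
    [0, 0.035, 0, 0, 0, 0, 0],
    [0, 0.035, 0, 0, 0, 0, 0],
    [0, 0.035, 0, 0, 0, 0, 0],
    [0, 0.035, 0, 0, 0, 0, 0],
    [0, 0.035, 0, 0, 0, 0, 0],
    [0, 0.035, 0, 0, 0, 0, 0],
    [0, 0.03, 0, 0, 0, 0, 0],
    [0, 0.02, 0, 0, 0, 0, 0],
    [0, 0.012, 0, 0, 0, 0, 0],
    [0, 0, 0.015, 0, 0, 0, 0],
    [0, 0, 0.023, 0, 0, 0, 0],
    [0, 0, 0, 0, 0, 0, 0],
  ],
)

```text
clock: 23.5
ee_pos: [476.4, 266.7, 136.6]
eef_rot: [0.001, -3.133, 0.006]
force: [-1.6, -0.5, -4.3]
gripper_width: 35.8
grasp_force: 41.2
```

>>> carry_out(
  plan=[
    [0, 0, 0, 0, 0, 0, 0],
    [0, 0, 0, 0, 0, 0, 0],
    [0, 0, 0, 0, 0, 0, 0],
  ],
)

```text
clock: 23.8
ee_pos: [480.3, 268.5, 142.6]
eef_rot: [-0.001, 3.139, 0.001]
force: [-0.1, -1.2, -3.5]
gripper_width: 35.7
grasp_force: 41.2
```

>>> carry_out(
  plan=[
    [-0.01, 0, 0, 0, 0, 0, 0],
    [-0.015, 0, 0.001, 0, 0, 0, 0],
    [-0.008, 0, 0, 0, 0, 0, 0],
    [-0.004, 0, 0, 0, 0, 0, 0],
    [0, 0, 0, 0, 0, 0, 0],
    [0, 0, 0, 0, 0, 0, 0],
    [0, 0, 0, 0, 0, 0, 0],
  ],
)

```text
clock: 24.5
ee_pos: [515.9, 268.8, 140.1]
eef_rot: [0.002, -3.141, 0.0]
force: [-0.1, -0.8, -3.6]
gripper_width: 35.8
grasp_force: 41.2
```

```bash
python3 - <<'E'
from cell import bot, optics
import cv2,numpy as np
from h import proj
s=bot.state(); print(s['ee_pos'],s['eef_rot'],s['force'],s['gripper_width'])
e=s['ee_pos']; I=[]
for n,(x0,y0) in(("scene",(350,140)),("top",(150,140))):
    c=optics.camera(n); k=8; w,h=50,74
    a=cv2.resize(c["frame"][y0:y0+h,x0:x0+w],None,fx=k,fy=k,interpolation=cv2.INTER_NEAREST)
    t=np.linspace(0,6.28,60)
    for z in(e[2]-37.8,e[2]+22.2):
        q=(proj(c,np.c_[e[0]+18*np.cos(t),e[1]+18*np.sin(t),0*t+z])-(x0,y0)+.5)*k
        cv2.polylines(a,[q.astype(int)],True,(0,255,0),1)
    N=np.array([565,263.5,133]); y=np.array([.1296,.9916,0])
    q=(proj(c,N+18*np.cos(t)[:,None]*y+18*np.sin(t)[:,None]*[0,0,1])-(x0,y0)+.5)*k
    cv2.polylines(a,[q.astype(int)],True,(255,255,0),1)
    for i in range(0,w,10): cv2.putText(a,str(x0+i),(i*k-8,12),0,.38,(0,255,255),1)
    for j in range(0,h,10): cv2.putText(a,str(y0+j),(2,j*k+8),0,.38,(0,255,255),1)
    I.append(a)
cv2.imwrite("pics/p4.png",np.hstack(I))
E
```

```text
[515.87420468 268.75754125 140.13298033] [ 2.29306417e-03 -3.14088136e+00  2.27096613e-04] [-0.07468674 -0.76571817 -3.57125004] 35.77163662771611
```

View pics/p4.png

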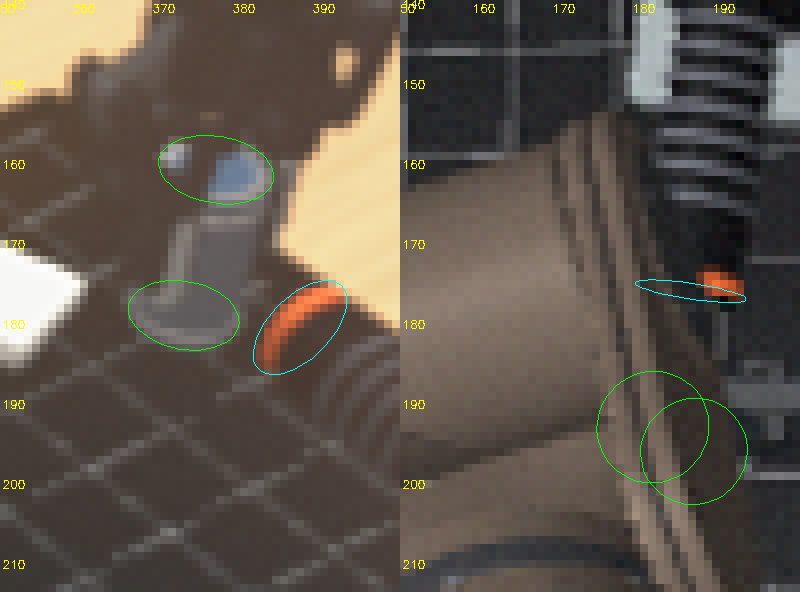

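```bash
python3 - <<'E'
from h import *
from scipy.optimize import least_squares
print('top centre',atz(C['top'],185.6,176.2,133))
# orange mask stats in the clean first frames
for n,b in(("scene",(376,170,396,192)),("top",(174,168,198,182))):
    f=C[n]["frame"].astype(int)[b[1]:b[3],b[0]:b[2]]; m=(f[...,2]-f[...,0]>80)&(f[...,2]>1.6*f[...,1])
    for j,r in enumerate(m):
        x=np.nonzero(r)[0]
        if len(x): print(n,b[1]+j,b[0]+x.min(),b[0]+x.max())
px=np.array([(262,366),(262,355),(264,342),(271,328),(280,313),(296,298),(312,288),(330,281)])/8+[350,140]-.5
c=C['scene']; t=np.linspace(0,6.283,720)
for yaw in(-.13,-.1):
  for r in(17,18):
    yv=np.array([-np.sin(yaw),np.cos(yaw),0])
    def f(p):
        q=proj(c,np.array([p[0],p[1],133])+r*np.cos(t)[:,None]*yv+r*np.sin(t)[:,None]*[0,0,1])
        return np.linalg.norm(q[None]-px[:,None],axis=2).min(1)
    s=least_squares(f,[565,263],diff_step=1e-3); print(yaw,r,s.x,f(s.x).round(2))
    for y in (261,263,265): 
        b=min((np.sum(f([x,y])**2),x) for x in np.arange(555,580,.5)); print(' y',y,b)
E
```

```text
top centre [564.25211552 264.15933454]
scene 176 387 391
scene 177 386 392
scene 178 385 390
scene 179 384 388
scene 180 384 387
scene 181 383 385
scene 182 383 384
scene 183 383 384
scene 184 383 383
top 173 180 187
top 174 179 190
top 175 180 192
top 176 188 192
-0.13 17 [566.12734411 264.74123903] [0.33 0.06 0.09 0.18 0.01 0.02 0.02 0.33]
 y 261 (np.float64(2.8927753201056596), np.float64(567.5))
 y 263 (np.float64(0.8920185842065483), np.float64(567.0))
 y 265 (np.float64(0.2697099599359484), np.float64(566.0))
-0.13 18 [566.77583244 265.13874606] [0.17 0.1  0.05 0.12 0.06 0.01 0.03 0.11]
 y 261 (np.float64(2.6754255433718943), np.float64(568.5))
 y 263 (np.float64(0.8098755786425744), np.float64(567.5))
 y 265 (np.float64(0.09125897827519316), np.float64(567.0))
-0.1 17 [565.92050913 264.4710841 ] [0.26 0.08 0.07 0.14 0.03 0.03 0.03 0.28]
 y 261 (np.float64(2.404908640567893), np.float64(567.5))
 y 263 (np.float64(0.611820093036194), np.float64(566.5))
 y 265 (np.float64(0.2532442466984325), np.float64(565.5))
-0.1 18 [566.58540484 264.63573596] [0.04 0.15 0.05 0.1  0.07 0.03 0.06 0.08]
 y 261 (np.float64(2.1815886704233836), np.float64(568.0))
 y 263 (np.float64(0.5633273087781078), np.float64(567.5))
 y 265 (np.float64(0.04716951074354884), np.float64(566.5))
```

>>> carry_out(
  plan=[
    [-0.004, 0.0012, -0.0005, 0, 0, 0, 0],
    [-0.0035, 0, 0, 0, 0, 0, 0],
    [0, 0, 0, 0, 0, 0, 0],
    [0, 0, 0, 0, 0, 0, 0],
    [0, 0, 0, 0, 0, 0, 0],
    [0, 0, 0, 0, 0, 0, 0],
    [0, 0, 0, 0, 0, 0, 0],
    [0, 0, 0, 0, 0, 0, 0],
    [0, 0, 0, 0, 0, 0, 0],
    [0, 0, 0, 0, 0, 0, 0],
  ],
)

```text
clock: 25.6
ee_pos: [523.9, 269.9, 140.8]
eef_rot: [0.002, -3.142, 0.0]
force: [-0.3, -0.3, -3.4]
gripper_width: 35.8
grasp_force: 41.2
```

```bash
python3 - <<'E'
from cell import bot, optics
import cv2,numpy as np
from h import proj
P=[]
for i in range(10):
    c=optics.camera("scene"); s=bot.state(); P.append(s['ee_pos'])
print(np.mean(P,0),s['eef_rot'],s['force'],s['gripper_width'],s['clock'])
e=np.mean(P,0); t=np.linspace(0,6.28,60); k=7
f=c["frame"].copy(); x0,y0,w,h=355,150,45,45
a=cv2.resize(f[y0:y0+h,x0:x0+w],None,fx=k,fy=k,interpolation=cv2.INTER_CUBIC)
for z in(e[2]-37.8,e[2]+22.2):
    q=(proj(c,np.c_[e[0]+18*np.cos(t),e[1]+18*np.sin(t),0*t+z])-(x0,y0)+.5)*k
    cv2.polylines(a,[q.astype(int)],True,(0,255,0),1)
b=f[140:350,130:400]; b=cv2.resize(b,None,fx=1.5,fy=1.5)
a=np.vstack([a,np.zeros_like(a)])[:b.shape[0]]
cv2.imwrite("pics/p5.png",np.hstack([a,b]))
E
```

```text
[523.88662593 269.92933347 140.83011583] [ 1.93004909e-03 -3.14158940e+00  2.87754688e-05] [ 1.32396303 -0.54873423 -4.48685183] 35.5304793697454 26.1
```

View pics/p5.png

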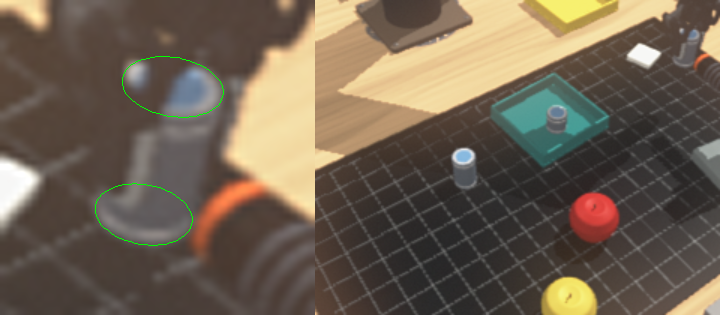

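The heavy cell matches its predicted outline in front of the nose. The lighter cell stands on the mat at about scene (229,250), the short cell is in the tray, and nothing else has moved. Handing in.

```bash
python3 -c "
from cell import bot
print(bot.close_job())"
```

```text
the job is handed in; nothing more can be done
None
```

The job is handed in: the short cell is upright in the teal tray, the lighter full-height cell (about 190 g) stands on the mat, and the heavier (about 415 g) is held upright about 25 mm in front of the probe nose, centred to about 2 mm by my camera fit; no verdict came back.

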